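Load the drawer cup warmer and set it to full

TASK

Get the espresso cups warming for service. First turn the warmer's dial fully anticlockwise to its off stop; then take every spice jar off the open deck and stand it upright on the counter, and stand every espresso cup upright on the deck (the orange mug stays where it is). Then push the deck fully home by the middle of its handle, and last of all turn the dial fully clockwise to its full stop.

Things in the scene. Friction and masses are not known exactly. Their poses are not given: they have to be found in the camera images.
- warmer: drawer cup warmer, fixed: steel hood 168 mm deep (x) x 336 wide (y), flat top at z 94, over the rear of a low bed (top z 8) that reaches 160 forward of the hood. Origin on the counter under the middle of the hood's open front face; x points into the hood, away from the robot. Slot under the hood: 84 high. Side guides on the bed: 30 high, 12 thick, inner faces at y +-153.
- deck (a joint): slide of the deck, m: 0 = fully home under the hood (stop), 0.155 = fully out towards the robot (stop). Rubs with about 2 N. The deck is wide and short with a little play in its guides: pushed within 20 mm of its centre line it runs freely, pushed more than about 65 mm off centre it cocks and jams however hard one pushes; a push at the centre frees it.
- deck_floor (a point): middle of the deck's floor, on its upper face, 22 mm above the counter; moves with the deck, axes as the warmer's. Flat steel floor 150 deep (x) x 300 wide (y); a gallery rail, 5 thick, its top 16 above the floor, runs round it and leaves 137 (x) x 285 (y) inside. Three cups fit side by side along y, handles along y.
- deck_handle (a point): middle of the dark bow handle on the deck's front: bar of 10 mm diameter along y, 100 long, axis 42 above the counter and 40 in front of the front panel, whose top is 48 high. With the deck home the bar stands 45 in front of the hood's face.
- dial (a joint): black dial on the hood's flat top, rad: 0 = off (fully anticlockwise seen from above, end stop), 4.4 = full (fully clockwise, end stop). Clockwise seen from above raises the value. It stays where it is left; about 0.05 N m turns it.
- dial_grip (a point): on the dial's upright axis, 31 mm above the hood's top: grip here. Bar grip 46 long, 13 wide, its top 8 above this point, on a skirt of 48 diameter whose top is 24 below it. Its x axis points along the bar to the white pointer mark and turns with the dial: its angle from the warmer's x axis, anticlockwise from above, is 2.2 rad less the dial's value (half: pointing into the hood).
- jar_0: glass spice jar with a dark lid, 41 mm diameter, 105 high, 0.11 kg, standing on the deck at the start; too tall for the slot. Origin at the middle of its foot, z up. One of the two may be absent (None). Bare counter to stand it on: near world x 375, y +-210 mm, and x 420 to 520, y +-(270 to 310), wherever no cup stands.
- jar_1: glass spice jar with a dark lid, 41 mm diameter, 105 high, 0.11 kg, standing on the deck at the start; too tall for the slot. Origin at the middle of its foot, z up. One of the two may be absent (None). Bare counter to stand it on: near world x 375, y +-210 mm, and x 420 to 520, y +-(270 to 310), wherever no cup stands.
- cup_0: white espresso cup with a dark diamond pattern, 52 mm high, 0.2 kg with a thick foot, round bowl of 60 diameter at the rim and about 44 at the foot. Origin on its underside: the bowl's axis is 12 from it along +y, the handle reaches to 42 from it along -y; grasp the bowl across x from above. All cups are alike; some may be absent (None).
- cup_1: white espresso cup with a dark diamond pattern, 52 mm high, 0.2 kg with a thick foot, round bowl of 60 diameter at the rim and about 44 at the foot. Origin on its underside: the bowl's axis is 12 from it along +y, the handle reaches to 42 from it along -y; grasp the bowl across x from above. All cups are alike; some may be absent (None).
- cup_2: white espresso cup with a dark diamond pattern, 52 mm high, 0.2 kg with a thick foot, round bowl of 60 diameter at the rim and about 44 at the foot. Origin on its underside: the bowl's axis is 12 from it along +y, the handle reaches to 42 from it along -y; grasp the bowl across x from above. All cups are alike; some may be absent (None).
- mug_used: used orange stoneware mug, 80x112x94; a bystander: leave it alone
- bell: counter bell, 85 diameter, 61 high; a bystander: leave it alone
- shaker: sugar shaker, 44 diameter, 90 high; a bystander: leave it alone
There are look-alikes about, which are no part of the job. Leave any green or purple look-alike of the jar_0 alone.

How it is judged:
By the outcome, as a careful person would: the job done as asked, in the order asked, and still so for the second after the job is handed in, with the robot touching nothing.
Of jar_0, jar_1 only 1 to 2 are there at a start; the rules pass over those that are not, and their reading is None.
Of cup_0, cup_1, cup_2 only 2 to 3 are there at a start; the rules pass over those that are not, and their reading is None.
At some moment in a run one of cup_0, cup_1, cup_2 may be knocked a few centimetres aside while the robot is not near it.
It also fails if it takes over 208 s, if anything falls off the work surface, if the arm or the gripper's body presses on something with over 40 N, if the wrist force passes 120 N, or if a joint passes its speed limit or range.

ROBOT

A 7-joint arm with a two-finger parallel gripper is mounted at the origin on a cart in front of the work surface, level with it; the furniture and walls round the work are solid. World frame = base frame: x ahead of the robot, y to its left, z up, the work surface at z = 0. Lengths are in m, angles in rad, forces in N, time in s.
With the tool pointing down it reaches from about 0.35 to 0.9 m from the base axis. Payload 19.9 kg.
Tool frame: the origin (TCP) lies at the very end of the fingers, on their centre line; the grasp point (between the pads) lies 19 mm behind it (robot.grasp_offset is the z of the grasp point in the tool frame, in m); z points along the fingers, y is the line along which they close (so a half turn about z gives the same grasp; the last joint's range is limited). The gripper opens to 85 mm and grips with 20 to 120 N. Pads are 22 mm wide; open, the fingers measure 114 mm over their backs; the gripper's body (76 mm by 85 mm) begins 54 mm behind the grasp point. The pads swing forward as they close: fully open they stand 13 mm farther back than shut.
Start: joints at [-1.317, 0.417, -0.01, 1.614, 0.005, 1.111, -0.053], TCP at [0.182, 0.598, 0.231] pointing down, gripper open.
Joint ranges: [-2.81, 2.81], [-0.39, 2.02], [-1.27, 1.25], [0.06, 2.57], [-1.19, 4.33], [0.19, 2], [-2.82, 2.82]. Speed limits (rad/s): [1.89, 1.89, 2.39, 2.39, 3.01, 3.01, 3.01].

INTERFACE

Orientations are given as a unit quaternion [x, y, z, w].
In Python, from bench import sensors, grab_frame, camera_model, robot gives the robot as it stands.
- The arm moves only by the shell command python3 -m creep 'ROWS' [OPENING] [FORCE]. ROWS is JSON, a list of rows, each an object with "travel": the shift along the tool's x, y, z in cm, a list of three; "turn": the turn about the tool's z in rad. A call has 1 to 8 rows; each row is the pose to reach, as a shift and turn from the pose commanded when the call began, along the tool's axes at that moment; what a row does not reach only later rows make up. A row lasts 1/10 s, in which the tool goes at most 50 mm and 8.59 degrees, less where a joint would pass 70% of its speed; a pose out of reach is approached as far as the arm can. A call with a gripper value outside its range is refused whole. OPENING is the opening, from -1 (shut) to 1 (fully open), so that 0 is half open, set as the call begins (- or left out, the last holds). The fingers move at their own pace and stop on an object; FORCE is the grip in N (left out, the last holds). Time passes only in rows, so rows that repeat a pose let the fingers close. It gives the time, the measured TCP pose, the force, the opening and the grip force at its end, in the units of the state.
- sensors.observe(): the state, without advancing time (a new reading comes with each control period).
- grab_frame(name): name is "scene" or "top" or "wrist"; returns (picture, depth): 384x512x3 uint8, red, green, blue; 384x512 float32, m along the optical axis (not along the pixel's ray), 0 where there is no reading.
- camera_model(name): a dict with "K" (3x3 intrinsics, pixels), "extrinsics" (4x4, takes a point from world to camera coordinates). Camera axes: x right, y down, z forward; pixel columns grow to the right and rows downward; lengths in m; the calibration is good to about 2 mm. A picture is of the moment at which its call begins: read the wrist's pose just before it. camera_model takes no time and is no camera call; for the wrist camera it gives the pose at the moment of the call.
- robot.close_job(): hands the job in; it is judged then, once.
The state is a dict: "time_s": time; "joints": joint angles; "joint_vel": joint speeds; "joint_efforts": joint torques, N m; "eef_pos": TCP position; "eef_rot": TCP orientation; "ft_force": force on the tool from outside, world axes, zero at the start; "wrist_torque": the same for the moment, N m; "gripper_width": finger opening in m; "grip_force": force on a finger pad.
Only numpy, scipy, OpenCV 4.12 (cv2) and the standard library are available. Lean on these libraries where they do the work, as an engineer would, in place of code of your own. Each camera call takes 0.05 s, during which the arm holds its last target. There are 200 camera calls.

## Working session

There is one attempt and no reset: what is moved stays moved. The work goes in short steps, Python scripts to look and compute and a shell command to move; the robot and the scene stay as the last step left them, time stands still between calls to the robot, and variables do not carry over. Pictures are saved under pics/ and viewed, at most 14 in all, crops included, and the job is handed in when it is done.

```bash
ls; mkdir -p pics
cat > h.py <<'E'
import numpy as np, cv2
from bench import sensors, grab_frame, camera_model, robot
from scipy.spatial.transform import Rotation as R
def snap(n,f):
    m=camera_model(n); p,d=grab_frame(n)
    cv2.imwrite('pics/'+f+'.png',p[:,:,::-1]); np.savez('pics/'+f+'.npz',p=p,d=d,K=m['K'],E=m['extrinsics'])
    return p,cloud(d,m['K'],m['extrinsics'])
def cloud(d,K,E):
    K=np.array(K);E=np.array(E)
    v,u=np.indices(d.shape); c=np.stack([(u-K[0,2])/K[0,0]*d,(v-K[1,2])/K[1,1]*d,d],-1)
    w=(c-E[:3,3])@E[:3,:3]; w[d==0]=np.nan
    return w
def load(f):
    z=np.load('pics/'+f+'.npz'); return z['p'],cloud(z['d'],z['K'],z['E'])
def st():
    s=sensors.observe(); r=R.from_quat(s['eef_rot'])
    print(round(s['time_s'],2),'tcp',np.round(np.array(s['eef_pos'])*1000,1),'x',np.round(r.as_matrix()[:,0],3),'z',np.round(r.as_matrix()[:,2],3),'w',round(s['gripper_width']*1000,1),'q7',round(s['joints'][6],2),'F',np.round(s['ft_force'],1))
    return s,r
def to(x,y,z,mm=True):
    s,r=st(); d=r.inv().apply(np.array([x,y,z])-np.array(s['eef_pos'])*1000)/10
    print('travel cm',np.round(d,2))
E
python3 - <<'E'
from h import *
st()
a,_=snap('top','t0');b,_=snap('scene','s0')
E
```

```text
pics
0.0 tcp [182.1 597.5 230.7] x [-0.957  0.291 -0.   ] z [-0.    -0.001 -1.   ] w 85.1 q7 -0.05 F [ 0.3  0.2 -0. ]
```

View pics/t0.png

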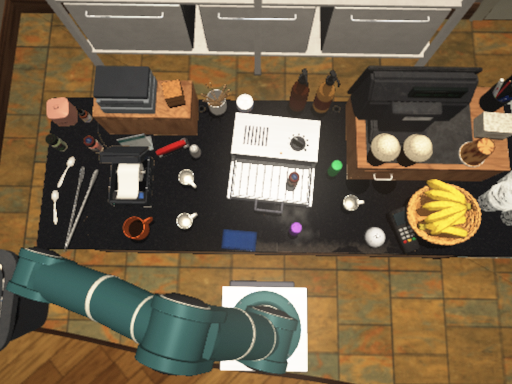

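View pics/s0.png

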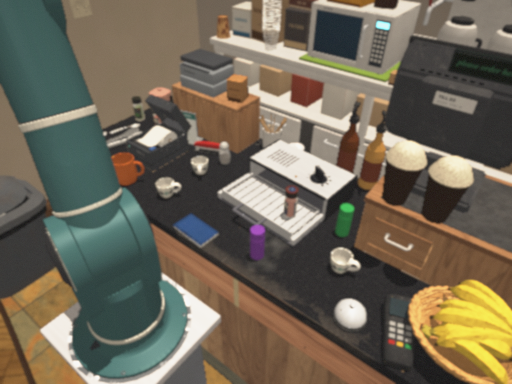

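The top view shows the deck open (228-315, 160-205) with one dark-lidded jar at (293,180) and the dial at (299,143). White cups are at (187,178), (185,220) and (350,203). The green (336,168) and purple (296,228) jars are look-alikes. I'll confirm this in an enlarged crop and measure positions.

Run:
```python
from h import *
p,w=load('t0'); ps,ws=load('s0')
c=cv2.resize(p[100:250,165:375],None,fx=3.8,fy=3.8,interpolation=cv2.INTER_CUBIC)
cv2.imwrite('pics/t0c.png',c[:,:,::-1])
for n,(u,v) in dict(jar=(293,180),cupA=(187,178),cupB=(185,220),cupC=(350,203),dial=(299,143),handle=(268,210),hoodL=(237,118),hoodR=(318,125),hFL=(234,155),hFR=(312,162),deck=(260,180),counter=(200,240),green=(336,168),purple=(296,228),mug=(137,228),shaker=(195,151)).items():
    print(n,np.round(w[v,u]*1000))
# cups: points in clusters z 40..60, 
for n,(x,y) in {k:w[v,u][:2] for k,(u,v) in dict(cupA=(187,178),cupB=(185,220),cupC=(350,203),jar=(293,180),purple=(296,228),green=(336,168)).items()}.items():
  for nm,W in (('t',w),('s',ws)):
    m=(np.hypot(W[...,0]-x,W[...,1]-y)<.07)&(W[...,2]>.03)
    q=W[m]*1000
    if len(q):print(n,nm,len(q),'lo',q.min(0).round(),'hi',q.max(0).round())
```

```text
jar [533. -98. 125.]
cupA [561. 310.  11.]
cupB [395. 311.   6.]
cupC [ 472. -330.   10.]
dial [ 679. -122.  116.]
handle [433. -10.  45.]
hoodL [783. 115.  91.]
hoodR [ 756. -196.  101.]
hFL [645. 125.  57.]
hFR [ 612. -172.   93.]
deck [555.  22.  21.]
counter [319. 250.   2.]
green [ 587. -260.  105.]
purple [ 358. -110.  112.]
mug [357. 485.  39.]
shaker [650. 272.  86.]
cupA t 115 lo [518. 268.  30.] hi [588. 336.  61.]
cupA s 183 lo [514. 267.  30.] hi [587. 336.  55.]
cupB t 106 lo [358. 259.  30.] hi [421. 333.  59.]
cupB s 218 lo [356. 258.  30.] hi [418. 335.  55.]
cupC t 110 lo [ 439. -377.   30.] hi [ 498. -296.   63.]
cupC s 310 lo [ 435. -377.   30.] hi [ 498. -296.   54.]
jar t 273 lo [ 465. -167.   30.] hi [603. -32. 137.]
jar s 446 lo [ 464. -168.   30.] hi [566. -70. 131.]
purple t 123 lo [ 343. -129.   31.] hi [382. -92. 113.]
purple s 371 lo [ 340. -133.   31.] hi [381. -93. 108.]
green t 341 lo [ 565. -330.   31.] hi [ 625. -195.  208.]
green s 560 lo [ 563. -330.   30.] hi [ 625. -191.  200.]
```

View pics/t0c.png

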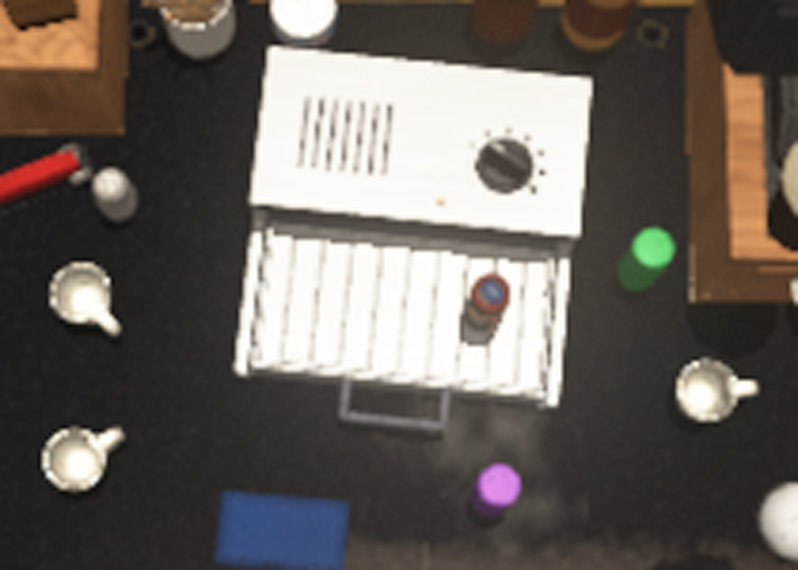

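The crop shows one real jar, red-brown with a dark lid, at crop (488,300). It is the only one on the deck and is neither green nor purple, so jar_1 is absent. The three white cups are at crop (80,293), (75,460) and (707,390). The dial is at (505,165), and the warmer is slightly yawed.

Run:
```python
from h import *
from scipy.optimize import least_squares
p,w=load('t0'); ps,ws=load('s0')
z=np.load('pics/t0.npz');K,E=z['K'],z['E']
def ray(u,v,h):
    d=E[:3,:3].T@np.linalg.inv(K)@[u,v,1]; o=-E[:3,:3].T@E[:3,3]
    return ((o+d*(h-o[2])/d[2])*1000)[:2]
def c(a,b,h): return ray(165+(a+.5)/3.8-.5,100+(b+.5)/3.8-.5,h)
co=[c(*q,.094) for q in ((268,45),(592,77),(580,242),(250,205))]; co=np.array(co);print('hood',co.round(),[np.linalg.norm(co[i]-co[i-1]).round() for i in range(4)])
ux=(co[0]-co[3]+co[1]-co[2]);uy=(co[0]-co[1]+co[3]-co[2])
print('yaw deg',np.degrees([np.arctan2(ux[1],ux[0]),np.arctan2(-uy[0],uy[1])]),'front mid',(co[2]+co[3])/2, 'center',co.mean(0))
hm=(abs(w[...,2]-.094)<.006)&(w[...,0]>.58)&(w[...,0]<.85)&(w[...,1]>-.23)&(w[...,1]<.17)
r=cv2.minAreaRect((w[hm][:,:2]*1000).astype(np.float32));print('rect',r)
print('dial',c(503,165,.11),'handle',c(342,418,.042),c(445,432,.042),'jar lid',c(490,291,.127),'purple',c(498,485,.105),'green',c(654,247,.105))
for n,(x,y),h in (('A',c(80,293,.052),c(112,328,.04)),('B',c(75,460,.052),c(115,437,.04)),('C',c(707,390,.052),c(752,387,.04))):
    out=[]
    for W in (w,ws):
        m=(np.hypot(W[...,0]*1e3-x,W[...,1]*1e3-y)<50)&(W[...,2]>.044)&(W[...,2]<.058);q=W[m][:,:2]*1e3
        s=least_squares(lambda t:np.hypot(q[:,0]-t[0],q[:,1]-t[1])-29,[x,y],loss='soft_l1',f_scale=1).x;out.append(s.round(1))
    print(n,np.round([x,y]),out,'handle',h.round(), np.degrees(np.arctan2(h[1]-y,h[0]-x)).round())
```

```text
hood [[ 809.  123.]
 [ 780. -206.]
 [ 607. -192.]
 [ 639.  136.]] [np.float64(170.0), np.float64(331.0), np.float64(174.0), np.float64(330.0)]
yaw deg [-4.65186219 -5.37697788] front mid [622.9376648 -27.9126665] center [708.57709981 -34.88107725]
rect ((729.0066528320312, -31.15631103515625), (239.57302856445312, 396.2151184082031), 0.2633254826068878)
dial [ 679.94350696 -114.51474516] handle [434.31872439  41.3255465 ] [421.8147332 -61.9766725] jar lid [ 547.20498081 -100.00696443] purple [ 361.97904082 -109.26016736] green [ 599.613886   -263.44072507]
A [556. 309.] [array([558.1, 305.3]), array([555. , 305.8])] handle [523. 276.] -136.0
B [386. 305.] [array([388.9, 302.8]), array([386.5, 303.5])] handle [412. 268.] -55.0
C [ 467. -323.] [array([ 467.9, -326.1]), array([ 465.7, -325.2])] handle [ 473. -371.] -83.0
```

```bash
r='';
python3 -m creep '[{"travel":[-30,-26,-1],"turn":0},{"travel":[-30,-26,-1],"turn":0},{"travel":[-30,-26,-1],"turn":0},{"travel":[-30,-26,-1],"turn":0},{"travel":[-30,-26,-1],"turn":0},{"travel":[-30,-26,-1],"turn":0},{"travel":[-30,-26,-1],"turn":0},{"travel":[-30,-26,-1],"turn":0}]' 1 60; python3 -c "from h import *;to(600,-80,240)"
```

```text
time_s: 0.9
eef_pos: [0.3941, 0.2595, 0.2414]
eef_rot: [0.148, 0.989, 0.0, 0.0]
ft_force: [1.4, 0.2, 0.4]
gripper_width: 0.0849
grip_force: 0.0
0.9 tcp [394.1 259.5 241.4] x [-0.956  0.292  0.   ] z [ 0.  0. -1.] w 84.9 q7 0.66 F [1.4 0.2 0.4]
travel cm [-29.61 -26.46   0.14]
```

```bash
cd .;
python3 -m creep '[{"travel":[-29.6,-26.5,0],"turn":0.3},{"travel":[-29.6,-26.5,0],"turn":0.3},{"travel":[-29.6,-26.5,0],"turn":0.3},{"travel":[-29.6,-26.5,0],"turn":0.3},{"travel":[-29.6,-26.5,0],"turn":0.3},{"travel":[-29.6,-26.5,0],"turn":0.3},{"travel":[-29.6,-26.5,0],"turn":0.3},{"travel":[-29.6,-26.5,0],"turn":0.3}]'; python3 -m creep '[{"travel":[0,0,0],"turn":0},{"travel":[0,0,0],"turn":0}]' >/dev/null
python3 - <<'E'
from h import *
to(620,-110,240); snap('wrist','w1'); print(camera_model('wrist')['extrinsics'])
E
```

```text
time_s: 1.7
eef_pos: [0.5999, -0.0801, 0.2411]
eef_rot: [0.293, 0.956, -0.0, -0.0]
ft_force: [0.4, 1.1, 0.5]
gripper_width: 0.0853
grip_force: 0.0
1.9 tcp [599.1 -79.  240.6] x [-0.827  0.563  0.001] z [-0.001 -0.    -1.   ] w 85.4 q7 1.22 F [-1.1  0.7 -0.1]
travel cm [-3.47 -1.38  0.06]
[[ 0.56107532  0.82776318 -0.00161288 -0.27106487]
 [ 0.79906131 -0.54110986  0.26210903 -0.55638505]
 [ 0.21609146 -0.1483517  -0.96503692  0.24552643]
 [ 0.          0.          0.          1.        ]]
```

View pics/w1.png

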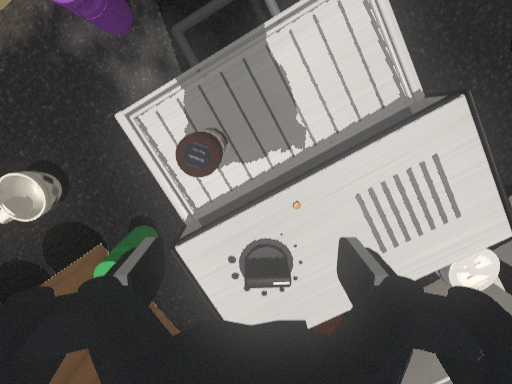

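The wrist view shows the jar lid at (200,153), with "spice" printed on the dark lid, the dial at (266,265) and cup C at (30,195). I'll zoom in on the dial.

Run:
```python
from h import *
p,w=load('w1')
a=cv2.resize(p[225:305,220:315],None,fx=8,fy=7,interpolation=cv2.INTER_CUBIC)
cv2.imwrite('pics/w1c.png',np.clip(a[:,:,::-1]*1.6,0,255).astype(np.uint8))
W=w*1000
m=(W[...,2]>122)&(W[...,2]<140)&(np.hypot(W[...,0]-680,W[...,1]+115)<45)
q=W[m];print(len(q),cv2.minAreaRect(q[:,:2].astype(np.float32)),q.mean(0),q[:,2].max())
v,u=np.nonzero(m);print(u.min(),u.max(),v.min(),v.max())
m=(W[...,2]>118)&(W[...,2]<135)&(np.hypot(W[...,0]-547,W[...,1]+100)<40);q=W[m]
print('jar',cv2.minEnclosingCircle(q[:,:2].astype(np.float32)),np.median(q[:,2]),len(q))
for P in ((267,284),(200,150),(176,248),(466,96),(127,118),(297,205)):print(P,W[P[1],P[0]].round())
# hood front edge: points at z~94
m=(abs(W[...,2]-94)<4);q=W[m];v,u=np.nonzero(m)
bins=[]
for y in range(-170,110,20):
    s=q[(abs(q[:,1]-y)<4)]
    if len(s)>5: bins.append((y,np.percentile(s[:,0],1)))
b=np.array(bins);f=np.polyfit(b[:,0],b[:,1],1);print(b.round().tolist(),f,np.degrees(np.arctan(f[0])))
```

```text
724 ((683.4396362304688, -116.51142883300781), (45.21238327026367, 13.332499504089355), 59.265045166015625) [ 681.85047108 -115.84420193  130.35826391] 134.25790959690323
245 290 271 287
jar ((545.822021484375, -100.32157897949219), 20.011348724365234) 125.83908467951795 1600
(267, 284) [ 686. -119.  131.]
(200, 150) [544. -96. 126.]
(176, 248) [nan nan nan]
(466, 96) [645. 137.  91.]
(127, 118) [ 464. -166.   26.]
(297, 205) [646. -53.  96.]
[[-170.0, 610.0], [-150.0, 612.0], [-130.0, 375.0], [-110.0, 382.0], [-90.0, 617.0], [-70.0, 620.0], [-50.0, 621.0], [-30.0, 623.0], [-10.0, 625.0], [10.0, 627.0], [30.0, 629.0], [50.0, 631.0], [70.0, 633.0], [90.0, 634.0]] [5.09574289e-01 6.08805116e+02] 27.002221485331788
```

View pics/w1c.png

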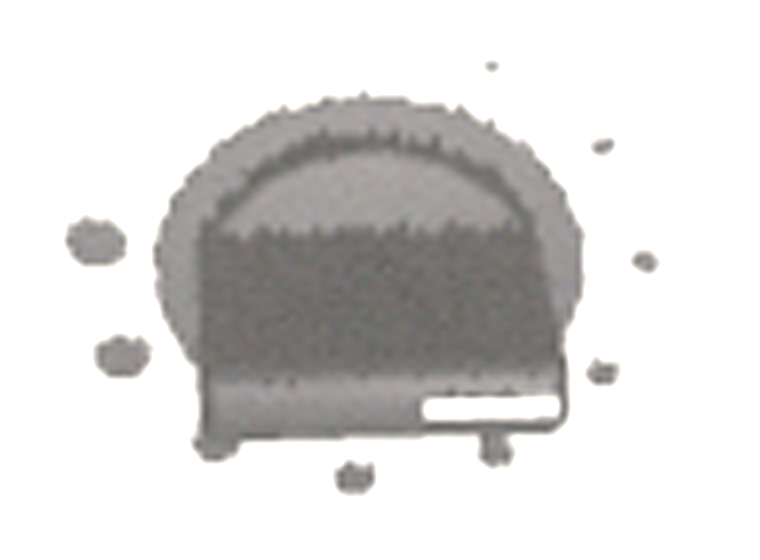

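The dial bar centre is (683,-116.5) with its top at z≈133, as expected. The pointer is at about 58° world, so the dial value is ≈1.1. I'll move over it with tool x along the bar.

```bash
cd .;
python3 -m creep '[{"travel":[-9.1,1.6,6],"turn":1.52},{"travel":[-9.1,1.6,6],"turn":1.52},{"travel":[-9.1,1.6,6],"turn":1.52},{"travel":[-9.1,1.6,6],"turn":1.52},{"travel":[-9.1,1.6,6],"turn":1.52},{"travel":[-9.1,1.6,6],"turn":1.52},{"travel":[-9.1,1.6,6],"turn":1.52},{"travel":[-9.1,1.6,6],"turn":1.52}]' >/dev/null;
python3 -m creep '[{"travel":[0,0,0],"turn":0.4},{"travel":[0,0,0],"turn":0.4},{"travel":[0,0,0],"turn":0.4},{"travel":[0,0,0],"turn":0.4}]' ; python3 -c "from h import *;to(683.4,-116.5,108)"
```

```text
time_s: 3.15
eef_pos: [0.6834, -0.1139, 0.1811]
eef_rot: [0.89, 0.456, -0.0, -0.0]
ft_force: [0.0, -0.4, -0.8]
gripper_width: 0.0852
grip_force: 0.0
3.15 tcp [ 683.4 -113.9  181.1] x [0.585 0.811 0.   ] z [-0.     0.001 -1.   ] w 85.2 q7 -0.12 F [ 0.  -0.4 -0.8]
travel cm [-0.21  0.16  7.31]
```

```bash
cd .;
python3 -m creep '[{"travel":[-0.2,0.15,3],"turn":-0.06},{"travel":[-0.2,0.15,5.5],"turn":-0.06},{"travel":[-0.2,0.15,7.2],"turn":-0.06},{"travel":[-0.2,0.15,7.2],"turn":-0.06},{"travel":[-0.2,0.15,7.2],"turn":-0.06}]' ; 
python3 -m creep '[{"travel":[0,0,0],"turn":0},{"travel":[0,0,0],"turn":0},{"travel":[0,0,0],"turn":0},{"travel":[0,0,0],"turn":0},{"travel":[0,0,0],"turn":0},{"travel":[0,0,0],"turn":0}]' -1 40; python3 -c "from h import *;to(683.4,-116.5,108)"
```

```text
time_s: 3.65
eef_pos: [0.6839, -0.1183, 0.1101]
eef_rot: [0.876, 0.482, 0.0, 0.0]
ft_force: [0.1, -0.7, 0.4]
gripper_width: 0.0854
grip_force: 0.0
time_s: 4.25
eef_pos: [0.6841, -0.1187, 0.1097]
eef_rot: [0.876, 0.482, 0.0, 0.001]
ft_force: [3.3, -1.7, 0.9]
gripper_width: 0.0122
grip_force: 42.0
4.25 tcp [ 684.1 -118.7  109.7] x [0.535 0.845 0.   ] z [ 0.001 -0.001 -1.   ] w 12.2 q7 -0.02 F [ 3.3 -1.7  0.9]
travel cm [ 0.15 -0.17  0.17]
```

```bash
cd .;
python3 -m creep '[{"travel":[0,0,0],"turn":-0.13},{"travel":[0,0,0],"turn":-0.26},{"travel":[0,0,0],"turn":-0.39},{"travel":[0,0,0],"turn":-0.52},{"travel":[0,0,0],"turn":-0.65},{"travel":[0,0,0],"turn":-0.78},{"travel":[0,0,0],"turn":-0.91},{"travel":[0,0,0],"turn":-0.91}]' - 40; python3 -c "
from h import *;s,r=st();print(s['wrist_torque'])"
```

```text
time_s: 5.05
eef_pos: [0.6853, -0.1189, 0.1098]
eef_rot: [0.573, 0.819, 0.001, 0.002]
ft_force: [14.6, -3.4, -7.2]
gripper_width: 0.0128
grip_force: 40.8
5.05 tcp [ 685.3 -118.9  109.8] x [-0.343  0.939 -0.002] z [ 0.004 -0.001 -1.   ] w 12.8 q7 0.77 F [14.6 -3.4 -7.2]
[-0.69441645 -3.19758547  0.06583888]
```

```bash
cd .;
python3 -m creep '[{"travel":[-0.1,0.25,0],"turn":-0.06},{"travel":[-0.1,0.25,0],"turn":-0.12},{"travel":[-0.1,0.25,0],"turn":-0.18},{"travel":[-0.1,0.25,0],"turn":-0.22},{"travel":[-0.1,0.25,0],"turn":-0.26},{"travel":[-0.1,0.25,0],"turn":-0.3},{"travel":[-0.1,0.25,0],"turn":-0.3}]' - 40; python3 -c "
from h import *;s,r=st();print(s['wrist_torque'])"
```

```text
time_s: 5.75
eef_pos: [0.686, -0.1189, 0.1098]
eef_rot: [0.447, 0.894, 0.0, -0.0]
ft_force: [-4.4, 1.9, 7.5]
gripper_width: 0.0123
grip_force: 86.3
5.75 tcp [ 686.  -118.9  109.8] x [-0.6    0.8    0.001] z [-0.     0.001 -1.   ] w 12.3 q7 1.03 F [-4.4  1.9  7.5]
[ 0.26435718  0.86685058 -2.43770295]
```

```bash
cd .;
python3 -m creep '[{"travel":[0,0,0],"turn":0},{"travel":[0,0,0],"turn":0},{"travel":[0,0,0],"turn":0},{"travel":[0,0,0],"turn":0},{"travel":[0,0,0],"turn":0}]' 1 40 >/dev/null;
python3 -m creep '[{"travel":[0,0,-4],"turn":0},{"travel":[0,0,-8],"turn":0},{"travel":[0,0,-13],"turn":0},{"travel":[5,-10,-13],"turn":0},{"travel":[5,-10,-13],"turn":0},{"travel":[5,-10,-13],"turn":0},{"travel":[5,-10,-13],"turn":0}]'
python3 - <<'E'
from h import *
to(545.8,-100.3,200)
p,w=snap('wrist','w2');W=w*1000
m=(W[...,2]>122)&(W[...,2]<140)&(np.hypot(W[...,0]-685,W[...,1]+118)<30);q=W[m]
print(len(q),cv2.minAreaRect(q[:,:2].astype(np.float32)))
top=q[q[:,2]>130];print(cv2.minAreaRect(top[:,:2].astype(np.float32)))
m=(W[...,2]>115)&(W[...,2]<135)&(np.hypot(W[...,0]-547,W[...,1]+100)<35);q=W[m];print('jar',len(q),q[:,:2].mean(0),cv2.minEnclosingCircle(q[:,:2].astype(np.float32)))
E
```

```text
time_s: 6.95
eef_pos: [0.5749, -0.1392, 0.2401]
eef_rot: [0.447, 0.894, 0.001, 0.0]
ft_force: [1.0, 1.0, -0.3]
gripper_width: 0.0854
grip_force: 0.0
6.95 tcp [ 574.9 -139.2  240.1] x [-0.6  0.8  0. ] z [ 0.001  0.001 -1.   ] w 85.4 q7 1.02 F [ 1.   1.  -0.3]
travel cm [ 4.86 -0.    4.01]
406 ((678.5214233398438, -108.61898803710938), (13.287919998168945, 26.263164520263672), 30.531829833984375)
((678.5572509765625, -108.80540466308594), (12.498945236206055, 26.620315551757812), 34.20258712768555)
jar 1644 [ 545.53464219 -100.15402997] ((545.8659057617188, -100.64076232910156), 20.19621467590332)
```

```bash
cd .;
python3 -m creep '[{"travel":[4.9,0,0],"turn":-0.4},{"travel":[4.9,0,3],"turn":-0.4},{"travel":[4.9,0,6],"turn":-0.4},{"travel":[4.9,0,8],"turn":-0.4},{"travel":[4.9,0,8],"turn":-0.4}]' 1 60 ;
python3 -c "
from h import *;to(545.8,-100.5,80)"
```

```text
time_s: 7.5
eef_pos: [0.5465, -0.0989, 0.1568]
eef_rot: [0.26, 0.966, -0.001, -0.002]
ft_force: [0.6, 0.8, 0.7]
gripper_width: 0.0856
grip_force: 0.0
7.5 tcp [546.5 -98.9 156.8] x [-0.865  0.501  0.003] z [-0.004 -0.    -1.   ] w 85.6 q7 1.36 F [0.6 0.8 0.7]
travel cm [-0.04 -0.16  7.69]
```

```bash
cd .;
python3 -m creep '[{"travel":[0,-0.15,3],"turn":0},{"travel":[0,-0.15,6],"turn":0},{"travel":[0,-0.15,7.5],"turn":0},{"travel":[0,-0.15,7.5],"turn":0}]' 1 50 ;
python3 -m creep '[{"travel":[0,0,0],"turn":0},{"travel":[0,0,0],"turn":0},{"travel":[0,0,0],"turn":0},{"travel":[0,0,0],"turn":0},{"travel":[0,0,0],"turn":0}]' -1 50 ;
python3 -m creep '[{"travel":[0,0,-2],"turn":0},{"travel":[0,0,-6],"turn":0},{"travel":[0,0,-10],"turn":0},{"travel":[0,0,-12],"turn":0},{"travel":[0,0,-12],"turn":0}]';
python3 -c "
from h import *;to(375,-210,200)"
```

```text
time_s: 7.9
eef_pos: [0.546, -0.1007, 0.0834]
eef_rot: [0.26, 0.966, -0.0, -0.001]
ft_force: [-0.2, 0.2, 0.5]
gripper_width: 0.0854
grip_force: 0.0
time_s: 8.4
eef_pos: [0.5469, -0.1009, 0.0855]
eef_rot: [0.26, 0.966, 0.0, 0.001]
ft_force: [-0.9, 1.0, 8.2]
gripper_width: 0.0397
grip_force: 50.5
time_s: 8.9
eef_pos: [0.5475, -0.101, 0.2077]
eef_rot: [0.26, 0.966, 0.001, 0.003]
ft_force: [1.2, -0.4, -1.5]
gripper_width: 0.0396
grip_force: 50.7
8.9 tcp [ 547.5 -101.   207.7] x [-0.865  0.502 -0.005] z [ 0.005  0.    -1.   ] w 39.6 q7 1.33 F [ 1.2 -0.4 -1.5]
travel cm [  9.45 -18.09   0.67]
```

```bash
cd .;
python3 -m creep '[{"travel":[2.5,-4,0],"turn":0},{"travel":[4.5,-8,0],"turn":0},{"travel":[6.5,-12.5,0],"turn":0},{"travel":[8.5,-16,0],"turn":0},{"travel":[9.4,-18.1,2],"turn":0},{"travel":[9.4,-18.1,6],"turn":0},{"travel":[9.4,-18.1,10],"turn":0},{"travel":[9.4,-18.1,12.5],"turn":0}]';
python3 -m creep '[{"travel":[0,0,1],"turn":0},{"travel":[0,0,1.3],"turn":0},{"travel":[0,0,1.6],"turn":0},{"travel":[0,0,1.6],"turn":0}]';
python3 -c "
from h import *;st()"
```

```text
time_s: 9.7
eef_pos: [0.3725, -0.2098, 0.0768]
eef_rot: [0.26, 0.966, -0.0, -0.001]
ft_force: [1.3, 0.4, 0.4]
gripper_width: 0.0396
grip_force: 50.8
time_s: 10.1
eef_pos: [0.3745, -0.2104, 0.064]
eef_rot: [0.26, 0.966, -0.0, 0.001]
ft_force: [1.1, 0.3, -1.0]
gripper_width: 0.0396
grip_force: 51.0
10.1 tcp [ 374.5 -210.4   64. ] x [-0.865  0.502 -0.001] z [ 0.001 -0.    -1.   ] w 39.6 q7 1.78 F [ 1.1  0.3 -1. ]
```

```bash
cd .;
python3 -m creep '[{"travel":[0,0,0.1],"turn":0},{"travel":[0,0,0.2],"turn":0},{"travel":[0,0,0.3],"turn":0},{"travel":[0,0,0.3],"turn":0}]' | grep -E 'pos|ft';
python3 -m creep '[{"travel":[0,0,0],"turn":0},{"travel":[0,0,0],"turn":0}]'|grep ft
```

```text
eef_pos: [0.376, -0.2112, 0.0631]
ft_force: [-11.7, 6.3, 66.5]
ft_force: [-11.8, 6.9, 65.6]
```

```bash
cd .;
python3 -m creep '[{"travel":[0,0,-0.1],"turn":0},{"travel":[0,0,-0.2],"turn":0},{"travel":[0,0,-0.2],"turn":0}]' | grep -E 'pos|ft';
python3 -m creep '[{"travel":[0,0,0],"turn":0},{"travel":[0,0,0],"turn":0},{"travel":[0,0,0],"turn":0},{"travel":[0,0,0],"turn":0}]' 1|grep -E 'ft|wid';
python3 -m creep '[{"travel":[0,0,-5],"turn":0},{"travel":[0,0,-10],"turn":0},{"travel":[0,0,-15],"turn":0},{"travel":[0,0,-18],"turn":0},{"travel":[0,0,-18],"turn":0}]';
python3 -c "
from h import *
p,w=snap('top','t1');st();W=w*1000
for x,y in ((375,-210),(362,-109)):
  m=(W[...,2]>95)&(W[...,2]<118)&(np.hypot(W[...,0]-x,W[...,1]-y)<40);q=W[m];print(len(q),q.mean(0) if len(q) else '')
"
```

```text
eef_pos: [0.3747, -0.2104, 0.0633]
ft_force: [-2.6, 1.0, 20.5]
ft_force: [-0.7, -0.6, -0.1]
gripper_width: 0.0856
time_s: 11.9
eef_pos: [0.3755, -0.2108, 0.246]
eef_rot: [0.26, 0.966, 0.0, 0.003]
ft_force: [0.3, 0.3, -1.2]
gripper_width: 0.0854
grip_force: 0.0
11.95 tcp [ 374.8 -210.3  243.9] x [-0.865  0.501 -0.003] z [ 0.004 -0.    -1.   ] w 85.0 q7 1.52 F [-0.1  0.6 -0.7]
0 
100 [ 362.82251565 -110.68136338  107.20168332]
```

```bash
cd .;
python3 -m creep '[{"travel":[-4.8,-1.8,0],"turn":0.15},{"travel":[-9.6,-3.7,0],"turn":0.3},{"travel":[-9.6,-3.7,0],"turn":0.45},{"travel":[-9.6,-3.7,0],"turn":0.6},{"travel":[-9.6,-3.7,0],"turn":0.75},{"travel":[-9.6,-3.7,0],"turn":0.85},{"travel":[-9.6,-3.7,0],"turn":0.85}]'
python3 - <<'E'
from h import *
snap('wrist','w3');snap('top','t2');snap('scene','s2');st()
E
```

```text
time_s: 12.65
eef_pos: [0.438, -0.2902, 0.2411]
eef_rot: [0.636, 0.772, -0.001, -0.001]
ft_force: [0.3, -0.4, -0.3]
gripper_width: 0.0855
grip_force: 0.0
12.8 tcp [ 438.2 -290.2  241.7] x [-0.197  0.98   0.   ] z [-0.001  0.    -1.   ] w 85.3 q7 0.95 F [-0.2  0.2  0.3]
```

View pics/w3.png

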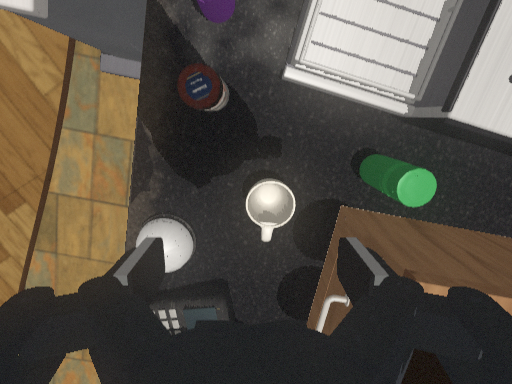

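The jar stands upright on the counter at (201,88). The cup is at (270,203) with its handle toward (267,235), and the bell is at (165,243). Next I'll fit the cup.

```bash
cat >> h.py <<'E'
from scipy.optimize import least_squares
def cup(w,x,y,z0=0,r=75):
    W=w*1000; d=np.hypot(W[...,0]-x,W[...,1]-y)
    q=W[(d<r)&(abs(W[...,2]-z0-50)<6)]
    s=least_squares(lambda t:np.hypot(q[:,0]-t[0],q[:,1]-t[1])-29,[x,y],loss='soft_l1',f_scale=1).x
    d=np.hypot(W[...,0]-s[0],W[...,1]-s[1])
    h=W[(d>34)&(d<56)&(W[...,2]>z0+18)&(W[...,2]<z0+56)]
    a=h[:,:2].mean(0)-s if len(h) else np.array([0,0])
    print('cup',len(q),s.round(1),'top z',np.percentile(q[:,2],95).round(1),'handle',len(h),np.degrees(np.arctan2(a[1],a[0])).round(1)); return s
E
python3 - <<'E'
from h import *
for f in ('w3','t2','s2'):
    p,w=load(f);cup(w,467,-325)
for f in ('t2','s2'):
    p,w=load(f);cup(w,556,305);cup(w,387,303)
p,w=load('t2');q=w*1000
m=(q[...,2]>95)&(q[...,2]<118)&(np.hypot(q[...,0]-375,q[...,1]+210)<40);print('jar',m.sum(),q[m].mean(0))
st()
E
```

```text
cup 643 [ 467.1 -323.6] top z 51.7 handle 108 -85.1Traceback (most recent call last):
  File "<stdin>", line 3, in <module>
  File "h.py", line 30, in cup
    print('cup',len(q),s.round(1),'top z',np.percentile(q[:,2],95).round(1),'handle',len(h),np.degrees(np.arctan2(a[1],a[0])).round(1)); return s
                                          ~~~~~~~~~~~~~^^^^^^^^^^^
    return _quantile_unchecked(
        a, q, axis, out, overwrite_input, method, keepdims, weights)
    return _ureduce(a,
                    func=_quantile_ureduce_func,
    ...<5 lines>...
                    overwrite_input=overwrite_input,
                    method=method)
    r = func(a, **kwargs)
    result = _quantile(arr,
                       quantiles=q,
    ...<2 lines>...
                       out=out,
                       weights=wgt)
    slices_having_nans = np.isnan(arr[-1, ...])
                                  ~~~^^^^^^^^^
IndexError: index -1 is out of bounds for axis 0 with size 0
```

Run:
```python
from h import *
p,w=load('w3');W=w*1000
m=(W[...,2]>10)&(W[...,2]<200)&(W[...,0]>500)&(abs(W[...,1]+323)<60)&(W[...,0]<620)
for y in range(-380,-270,15):
    s=W[m&(abs(W[...,1]-y)<6)]
    print(y,s[:,0].min().round() if len(s) else None, np.percentile(s[:,2],[5,95]).round() if len(s) else '')
# deck front rail corner etc.
to(467.1,-323.6,100)
```

```text
-380 569.0 [13. 40.]
-365 569.0 [12. 30.]
-350 569.0 [12. 46.]
-335 568.0 [ 16. 105.]
-320 564.0 [ 32. 196.]
-305 None 
-290 None 
-275 580.0 [ 26. 105.]
12.8 tcp [ 438.2 -290.2  241.7] x [-0.197  0.98   0.   ] z [-0.001  0.    -1.   ] w 85.3 q7 0.95 F [-0.2  0.2  0.3]
travel cm [-3.84  2.19 14.17]
```

```bash
cd .;
python3 -m creep '[{"travel":[-3.8,2.2,3],"turn":0.11},{"travel":[-3.8,2.2,7],"turn":0.11},{"travel":[-3.8,2.2,11],"turn":0.11},{"travel":[-3.8,2.2,15],"turn":0.11},{"travel":[-3.8,2.2,18],"turn":0.11},{"travel":[-3.8,2.2,20.5],"turn":0.11},{"travel":[-3.8,2.2,22],"turn":0.11},{"travel":[-3.8,2.2,22],"turn":0.11}]' 1 50;
python3 -c "
from h import *;to(467.1,-323.6,20)"
python3 -m creep '[{"travel":[0,0,0],"turn":0},{"travel":[0,0,0],"turn":0},{"travel":[0,0,0],"turn":0},{"travel":[0,0,0],"turn":0},{"travel":[0,0,0],"turn":0}]' -1 50
```

```text
time_s: 13.6
eef_pos: [0.4665, -0.323, 0.0208]
eef_rot: [0.676, 0.737, -0.0, -0.001]
ft_force: [-0.2, 0.3, 1.6]
gripper_width: 0.0853
grip_force: 0.0
13.6 tcp [ 466.5 -323.    20.8] x [-0.086  0.996  0.001] z [-0.002  0.001 -1.   ] w 85.3 q7 1.12 F [-0.2  0.3  1.6]
travel cm [-0.06  0.06  0.08]
time_s: 14.1
eef_pos: [0.4682, -0.3239, 0.024]
eef_rot: [0.676, 0.737, 0.0, 0.001]
ft_force: [-2.1, 0.6, 9.3]
gripper_width: 0.0573
grip_force: 51.5
```

```bash
cd .;
python3 -m creep '[{"travel":[0,0,-4],"turn":0},{"travel":[0,0,-8],"turn":0},{"travel":[0,0,-12],"turn":0},{"travel":[0,0,-14],"turn":0},{"travel":[0,0,-14],"turn":0}]'
python3 - <<'E'
from h import *
p,w=load('w1');W=w*1000
o=np.array([623,-28]);t=np.radians(-5.2);ux=np.array([np.cos(t),np.sin(t)]);uy=np.array([-ux[1],ux[0]])
L=np.stack([(W[...,:2]-o)@ux,(W[...,:2]-o)@uy,W[...,2]],-1)
# hood front edge in local
for y in range(-150,160,50):
    s=L[(abs(L[...,1]-y)<6)&(abs(L[...,2]-94)<5)&(L[...,0]>-20)];print('hood',y,np.percentile(s[:,0],[0,2]).round(1) if len(s) else None)
for y in (-100,-20,0,20,40,60,100):
    s=L[(abs(L[...,1]-y)<5)&(L[...,0]<-100)&(L[...,0]>-220)&(L[...,2]>28)]
    h,e=np.histogram(s[:,0],np.arange(-220,-99,5)); print(y,[(int(e[i]),int(h[i]),round(float(s[(s[:,0]>=e[i])&(s[:,0]<e[i+1]),2].max()))) for i in range(len(h)) if h[i]>4])
for x in (-120,-60,-30):
    s=L[(abs(L[...,0]-x)<5)&(abs(L[...,1])>120)&(abs(L[...,1])<180)&(L[...,2]>28)]
    h,e=np.histogram(s[:,1],np.arange(-180,181,5)); print(x,[(int(e[i]),int(h[i]),round(float(s[(s[:,1]>=e[i])&(s[:,1]<e[i+1]),2].max()))) for i in range(len(h)) if h[i]>3])
to(526,-100.5,160)
E
```

```text
time_s: 14.6
eef_pos: [0.4687, -0.3241, 0.1659]
eef_rot: [0.676, 0.737, 0.001, 0.003]
ft_force: [0.2, -0.3, -3.0]
gripper_width: 0.0573
grip_force: 54.6
hood -150 [-0.4  0.9]
hood -100 [-0.5  0.9]
hood -50 [-0.4  1.5]
hood 0 [-0.5  0.4]
hood 50 [-0.5  1.6]
hood 100 [-0.5  1.5]
hood 150 [-0.6  1.2]
-100 [(-155, 15, 48), (-150, 62, 48), (-145, 37, 38)]
-20 [(-200, 13, 45), (-195, 48, 47), (-190, 49, 47), (-155, 17, 48), (-150, 65, 48), (-145, 39, 39)]
0 [(-200, 6, 46), (-195, 45, 47), (-190, 51, 47), (-155, 19, 48), (-150, 67, 48), (-145, 42, 38)]
20 [(-155, 17, 48), (-150, 69, 48), (-145, 40, 39)]
40 [(-155, 20, 49), (-150, 72, 48), (-145, 44, 39)]
60 [(-155, 23, 47), (-150, 68, 49), (-145, 44, 38)]
100 [(-145, 28, 38)]
-120 [(-165, 18, 30), (-160, 32, 31), (-155, 27, 31), (-150, 4, 37), (-145, 35, 39), (140, 10, 38), (145, 7, 38)]
-60 [(-165, 15, 30), (-160, 29, 30), (-155, 19, 30), (-150, 4, 36), (-145, 32, 38), (140, 17, 37), (145, 32, 39), (155, 30, 30), (160, 36, 30)]
-30 [(-165, 9, 30), (-160, 28, 31), (-155, 19, 30), (-145, 29, 39), (140, 18, 38), (145, 29, 39), (155, 30, 30), (160, 34, 30)]
14.6 tcp [ 468.7 -324.1  165.9] x [-0.085  0.996 -0.002] z [ 0.005 -0.002 -1.   ] w 57.3 q7 0.99 F [ 0.2 -0.3 -3. ]
travel cm [21.79  7.62  0.58]
```

```bash
cd .;
python3 -m creep '[{"travel":[4,1.6,0],"turn":0},{"travel":[8,3.2,0],"turn":0.05},{"travel":[12,4.8,0],"turn":0.1},{"travel":[16,6.4,0],"turn":0.15},{"travel":[20,8,0],"turn":0.18},{"travel":[21.6,8.6,0],"turn":0.18},{"travel":[21.6,8.6,4],"turn":0.18},{"travel":[21.6,8.6,8],"turn":0.18}]' >/dev/null; python3 -m creep '[{"travel":[0,0,1],"turn":0},{"travel":[0,0,1],"turn":0},{"travel":[0,0,1],"turn":0}]' ;
python3 -c "
from h import *;to(536,-101.5,47)"
```

```text
time_s: 15.7
eef_pos: [0.5353, -0.1014, 0.0737]
eef_rot: [0.74, 0.673, 0.0, 0.001]
ft_force: [-0.1, -0.3, -0.8]
gripper_width: 0.0572
grip_force: 54.7
15.7 tcp [ 535.3 -101.4   73.7] x [ 0.095  0.995 -0.   ] z [ 0.001 -0.    -1.   ] w 57.2 q7 0.49 F [-0.1 -0.3 -0.8]
travel cm [0.   0.07 2.67]
```

```bash
cd .;
python3 -m creep '[{"travel":[0,0.05,1],"turn":0},{"travel":[0,0.05,2],"turn":0},{"travel":[0,0.05,2.3],"turn":0},{"travel":[0,0.05,2.5],"turn":0},{"travel":[0,0.05,2.5],"turn":0}]' | grep -E 'pos|ft';
python3 -m creep '[{"travel":[0,0,0.1],"turn":0},{"travel":[0,0,0.1],"turn":0}]' | grep -E 'pos|ft'
```

```text
eef_pos: [0.5352, -0.101, 0.0472]
ft_force: [0.4, 0.3, -1.9]
eef_pos: [0.5353, -0.1009, 0.0464]
ft_force: [0.1, -0.2, -1.7]
```

```bash
cd .;
python3 -m creep '[{"travel":[0,0,0.1],"turn":0},{"travel":[0,0,0.1],"turn":0},{"travel":[0,0,0.1],"turn":0}]' | grep -E 'pos|ft';
python3 -m creep '[{"travel":[0,0,0.1],"turn":0},{"travel":[0,0,0.1],"turn":0},{"travel":[0,0,0.1],"turn":0}]' | grep -E 'pos|ft'
```

```text
eef_pos: [0.5357, -0.1011, 0.0458]
ft_force: [-0.1, -0.3, 5.0]
eef_pos: [0.5364, -0.1014, 0.0454]
ft_force: [-0.8, -0.3, 17.1]
```

```bash
cd .;
python3 -m creep '[{"travel":[0,0,0],"turn":0},{"travel":[0,0,0],"turn":0},{"travel":[0,0,0],"turn":0},{"travel":[0,0,-3],"turn":0},{"travel":[0,0,-7],"turn":0},{"travel":[0,0,-11],"turn":0},{"travel":[0,0,-15],"turn":0},{"travel":[0,0,-19],"turn":0}]' 1 50| grep -E 'wid|ft';
python3 -m creep '[{"travel":[35,-4,0],"turn":0.7},{"travel":[35,-4,0],"turn":0.7},{"travel":[35,-4,0],"turn":0.7},{"travel":[35,-4,0],"turn":0.7},{"travel":[35,-4,0],"turn":0.7},{"travel":[35,-4,0],"turn":0.7},{"travel":[35,-4,0],"turn":0.7},{"travel":[35,-4,0],"turn":0.7}]'
python3 -m creep '[{"travel":[0,0,0],"turn":0}]'>/dev/null
python3 - <<'E'
from h import *
s,r=st()
p,w=snap('wrist','w4');p2,w2=snap('top','t4');p3,w3=snap('scene','s4')
for W,n in ((w,'w'),(w2,'t'),(w3,'s')):
  for x,y,z in ((556,305,0),(387,303,0),(536,-101,22)):
    try: print(n,end=' ');cup(W,x,y,z)
    except Exception as e: print('none')
E
```

```text
ft_force: [0.2, 1.0, 0.8]
gripper_width: 0.0854
time_s: 18.6
eef_pos: [0.5274, 0.2565, 0.2336]
eef_rot: [0.925, 0.381, -0.0, -0.0]
ft_force: [-0.5, 0.2, -0.4]
gripper_width: 0.0856
grip_force: 0.0
18.7 tcp [527.7 255.2 233.6] x [ 0.71   0.704 -0.001] z [-0.001 -0.    -1.   ] w 85.3 q7 -0.92 F [ 0.6 -0.8 -0.8]
w cup 839 [557.1 307.7] top z 51.6 handle 148 -135.6
w cup 846 [376.8 327.5] top z 51.5 handle 231 -53.4
w cup 220 [536.4 -98.9] top z 73.4 handle 0 0.0
t none
t none
t cup 57 [ 534.5 -103.5] top z 77.7 handle 17 -95.6
s cup 92 [555.7 305.8] top z 53.5 handle 28 -136.5
s cup 110 [374.4 325.9] top z 54.2 handle 31 -54.3
s cup 127 [ 533.3 -102.8] top z 74.6 handle 40 -97.2
```

View pics/w4.png

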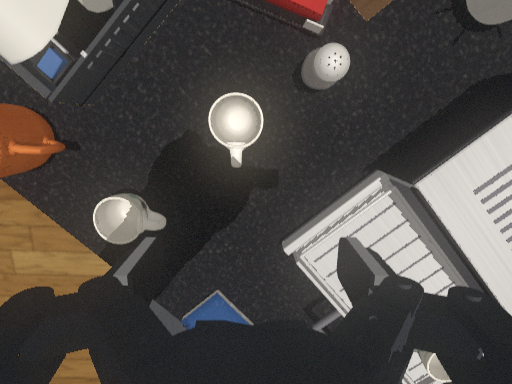

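The wrist view shows cup A at (236,122). Cup B has been knocked to (122,218), which measures (377,327). Cup C stands on the deck. I'll grasp cup A.

```bash
cd .;
python3 -m creep '[{"travel":[3,-0.9,0],"turn":0.01},{"travel":[5.8,-1.7,4],"turn":0.01},{"travel":[5.8,-1.7,8],"turn":0.01},{"travel":[5.8,-1.7,12],"turn":0.01},{"travel":[5.8,-1.7,16],"turn":0.01},{"travel":[5.8,-1.7,19],"turn":0.01},{"travel":[5.8,-1.7,21.3],"turn":0.01},{"travel":[5.8,-1.7,21.3],"turn":0.01}]' 1 50;
python3 -m creep '[{"travel":[0,0,0],"turn":0},{"travel":[0,0,0],"turn":0},{"travel":[0,0,0],"turn":0},{"travel":[0,0,0],"turn":0},{"travel":[0,0,0],"turn":0}]' -1 50
python3 -m creep '[{"travel":[0,0,-4],"turn":0},{"travel":[0,0,-8],"turn":0},{"travel":[0,0,-12],"turn":0},{"travel":[0,0,-14],"turn":0},{"travel":[0,0,-14],"turn":0}]'
python3 - <<'E'
from h import *
o=np.array([623,-28]);t=np.radians(-5.2);ux=np.array([np.cos(t),np.sin(t)]);uy=np.array([-ux[1],ux[0]])
for y in (12,105): print(o-80*ux+y*uy)
to(*(o-80*ux+12*uy),160)
E
```

```text
time_s: 19.65
eef_pos: [0.5572, 0.3018, 0.019]
eef_rot: [0.928, 0.373, -0.002, 0.001]
ft_force: [-0.3, 0.3, 0.3]
gripper_width: 0.0854
grip_force: 0.0
time_s: 20.15
eef_pos: [0.5591, 0.3043, 0.0233]
eef_rot: [0.928, 0.374, 0.001, -0.0]
ft_force: [-0.9, -0.6, 7.0]
gripper_width: 0.0574
grip_force: 51.9
time_s: 20.65
eef_pos: [0.5595, 0.3045, 0.1655]
eef_rot: [0.928, 0.374, 0.003, -0.001]
ft_force: [0.4, -0.2, -1.7]
gripper_width: 0.057
grip_force: 54.9
[544.41683907  -8.7987808 ]
[552.84566903  83.81846827]
20.65 tcp [559.5 304.5 165.5] x [0.721 0.693 0.006] z [ 0.005  0.004 -1.   ] w 57.0 q7 -0.92 F [ 0.4 -0.2 -1.7]
travel cm [-22.8   21.54   0.43]
```

```bash
cd .;
python3 -m creep '[{"travel":[-3.2,3,0],"turn":-0.1},{"travel":[-6.5,6,0],"turn":-0.2},{"travel":[-9.7,9,0],"turn":-0.3},{"travel":[-13,12,0],"turn":-0.4},{"travel":[-16,15,0],"turn":-0.5},{"travel":[-19.5,18,0],"turn":-0.6},{"travel":[-22.8,21.5,0],"turn":-0.71},{"travel":[-22.8,21.5,0],"turn":-0.71}]' >/dev/null; python3 -m creep '[{"travel":[0,0,4],"turn":0},{"travel":[0,0,8],"turn":0},{"travel":[0,0,9],"turn":0},{"travel":[0,0,9],"turn":0}]' ;
python3 -c "
from h import *;to(544.4,-9,47)"
```

```text
time_s: 21.85
eef_pos: [0.542, -0.0092, 0.0706]
eef_rot: [0.74, 0.672, -0.001, -0.001]
ft_force: [0.6, -0.5, -1.0]
gripper_width: 0.0575
grip_force: 54.9
21.85 tcp [542.   -9.2  70.6] x [ 0.096  0.995 -0.001] z [-0.002 -0.001 -1.   ] w 57.5 q7 0.29 F [ 0.6 -0.5 -1. ]
travel cm [0.04 0.24 2.36]
```

```bash
cd .;
python3 -m creep '[{"travel":[0,0.2,1],"turn":0},{"travel":[0,0.2,2],"turn":0},{"travel":[0,0.2,2.3],"turn":0},{"travel":[0,0.2,2.4],"turn":0},{"travel":[0,0.2,2.5],"turn":0},{"travel":[0,0.2,2.5],"turn":0}]' | grep -E 'pos|ft';
python3 -m creep '[{"travel":[0,0,0.1],"turn":0},{"travel":[0,0,0.1],"turn":0}]' | grep -E 'pos|ft'
```

```text
eef_pos: [0.5449, -0.0092, 0.0465]
ft_force: [0.3, 1.2, -2.4]
eef_pos: [0.5449, -0.0091, 0.0455]
ft_force: [0.6, -0.6, -1.7]
```

```bash
cd .;
python3 -m creep '[{"travel":[0,0,0.1],"turn":0},{"travel":[0,0,0.15],"turn":0},{"travel":[0,0,0.15],"turn":0}]' | grep -E 'pos|ft';
python3 -m creep '[{"travel":[0,0,0.05],"turn":0},{"travel":[0,0,0.1],"turn":0},{"travel":[0,0,0.1],"turn":0}]' | grep -E 'pos|ft'
```

```text
eef_pos: [0.5459, -0.0094, 0.0449]
ft_force: [-1.7, -0.8, 15.2]
eef_pos: [0.5467, -0.0095, 0.0446]
ft_force: [-1.2, -0.3, 25.6]
```

```bash
cd .;
python3 -m creep '[{"travel":[0,0,0],"turn":0},{"travel":[0,0,0],"turn":0},{"travel":[0,0,0],"turn":0},{"travel":[0,0,-3],"turn":0},{"travel":[0,0,-7],"turn":0},{"travel":[0,0,-11],"turn":0},{"travel":[0,0,-15],"turn":0},{"travel":[0,0,-19],"turn":0}]' 1 50| grep -E 'wid|ft';
python3 -m creep '[{"travel":[28,-16,0],"turn":-0.73},{"travel":[28,-16,0],"turn":-0.73},{"travel":[28,-16,0],"turn":-0.73},{"travel":[28,-16,0],"turn":-0.73},{"travel":[28,-16,0],"turn":-0.73},{"travel":[28,-16,0],"turn":-0.73},{"travel":[28,-16,0],"turn":-0.73},{"travel":[28,-16,0],"turn":-0.73}]' > /dev/null
python3 -m creep '[{"travel":[0,0,0],"turn":0}]'>/dev/null
python3 - <<'E'
from h import *
s,r=st()
p,w=snap('wrist','w5');p2,w2=snap('top','t5');p3,w3=snap('scene','s5')
for W,n in ((w,'w'),(w2,'t'),(w3,'s')):
  for x,y,z in ((377,327,0),(536,-101,22),(545,-9,22)):
    try: print(n,end=' ');cup(W,x,y,z)
    except Exception as e: print('none')
to(376.8,327.5,20)
E
```

```text
ft_force: [0.8, -0.2, 0.1]
gripper_width: 0.0853
24.95 tcp [412.  284.5 232.6] x [-0.594  0.805 -0.   ] z [-0.    -0.001 -1.   ] w 85.0 q7 0.09 F [ 0.7 -0.  -0.5]
w cup 845 [375.2 327.7] top z 51.6 handle 149 -54.7
w none
w none
t none
t cup 85 [ 537.3 -100.6] top z 77.3 handle 36 158.7
t cup 67 [542.8 -11.2] top z 77.3 handle 17 -96.8
s cup 105 [374.6 325.7] top z 53.4 handle 30 -56.8
s cup 168 [ 534.3 -100.9] top z 75.3 handle 72 -112.3
s cup 132 [541.3 -10.4] top z 75.3 handle 32 -98.0
25.1 tcp [412.6 283.7 232.8] x [-0.592  0.806 -0.   ] z [ 0. -0. -1.] w 85.3 q7 0.09 F [-0.3  0.3 -0.3]
travel cm [ 5.66 -0.29 21.28]
```

View pics/w5.png

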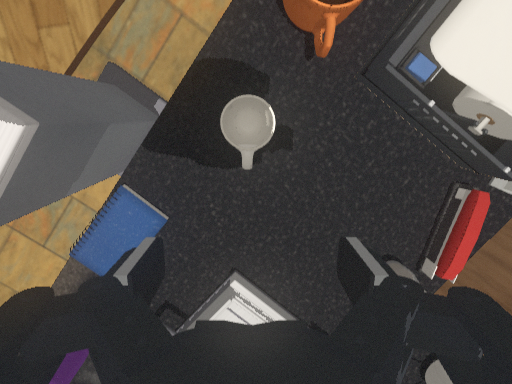

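Cup B is at (248,123) with its handle down, clear of the mug. I'll grasp it.

```bash
cd .;
python3 -m creep '[{"travel":[3,-0.2,0],"turn":0.01},{"travel":[5.9,-0.4,4],"turn":0.01},{"travel":[5.9,-0.4,8],"turn":0.01},{"travel":[5.9,-0.4,12],"turn":0.01},{"travel":[5.9,-0.4,16],"turn":0.01},{"travel":[5.9,-0.4,19],"turn":0.01},{"travel":[5.9,-0.4,21.3],"turn":0.01},{"travel":[5.9,-0.4,21.3],"turn":0.01}]' 1 50;
python3 -m creep '[{"travel":[0,0,0],"turn":0},{"travel":[0,0,0],"turn":0},{"travel":[0,0,0],"turn":0},{"travel":[0,0,0],"turn":0},{"travel":[0,0,0],"turn":0}]' -1 50
python3 -m creep '[{"travel":[0,0,-4],"turn":0},{"travel":[0,0,-8],"turn":0},{"travel":[0,0,-12],"turn":0},{"travel":[0,0,-14],"turn":0},{"travel":[0,0,-14],"turn":0}]'
python3 - <<'E'
from h import *
to(552.8,84,160)
E
```

```text
time_s: 25.9
eef_pos: [0.3734, 0.3279, 0.0176]
eef_rot: [0.456, 0.89, -0.002, -0.0]
ft_force: [0.5, -0.7, -0.0]
gripper_width: 0.0855
grip_force: 0.0
time_s: 26.4
eef_pos: [0.3745, 0.3304, 0.0215]
eef_rot: [0.456, 0.89, 0.001, 0.0]
ft_force: [-2.0, -1.9, 9.0]
gripper_width: 0.057
grip_force: 51.1
time_s: 26.9
eef_pos: [0.3749, 0.331, 0.1635]
eef_rot: [0.455, 0.89, 0.003, 0.0]
ft_force: [-0.7, 0.2, -1.9]
gripper_width: 0.0571
grip_force: 54.9
26.9 tcp [374.9 331.  163.5] x [-0.585  0.811  0.002] z [ 0.003  0.005 -1.   ] w 57.1 q7 0.02 F [-0.7  0.2 -1.9]
travel cm [-3.044e+01 -3.000e-02  2.800e-01]
```

```bash
cd .;
python3 -m creep '[{"travel":[-4,0,0],"turn":0.1},{"travel":[-8,0,0],"turn":0.2},{"travel":[-12,0,0],"turn":0.3},{"travel":[-16,0,0],"turn":0.4},{"travel":[-20,0,0],"turn":0.5},{"travel":[-24,0,0],"turn":0.6},{"travel":[-28,0,0],"turn":0.71},{"travel":[-30.2,0,0],"turn":0.71}]' >/dev/null; python3 -m creep '[{"travel":[0,0,4],"turn":0},{"travel":[0,0,8],"turn":0},{"travel":[0,0,9],"turn":0},{"travel":[0,0,9],"turn":0}]' ;
python3 -c "
from h import *;to(553,86.5,45)"
```

```text
time_s: 28.1
eef_pos: [0.5497, 0.0845, 0.069]
eef_rot: [0.737, 0.676, -0.001, -0.0]
ft_force: [-0.3, 0.1, -2.1]
gripper_width: 0.0571
grip_force: 54.9
28.1 tcp [549.7  84.5  69. ] x [ 0.085  0.996 -0.001] z [-0.002 -0.001 -1.   ] w 57.1 q7 0.12 F [-0.3  0.1 -2.1]
travel cm [0.23 0.31 2.4 ]
```

```bash
cd .;
python3 -m creep '[{"travel":[0.2,0.2,1],"turn":0},{"travel":[0.2,0.2,2],"turn":0},{"travel":[0.2,0.2,2.3],"turn":0},{"travel":[0.2,0.2,2.4],"turn":0},{"travel":[0.2,0.2,2.5],"turn":0},{"travel":[0.2,0.2,2.5],"turn":0}]' | grep -E 'pos|ft';
python3 -m creep '[{"travel":[0,0,0.1],"turn":0},{"travel":[0,0,0.1],"turn":0}]' | grep -E 'pos|ft'
```

```text
eef_pos: [0.5528, 0.0868, 0.045]
ft_force: [-0.1, 0.2, -1.5]
eef_pos: [0.5527, 0.0868, 0.0439]
ft_force: [0.4, 0.1, -2.0]
```

```bash
cd .;
python3 -m creep '[{"travel":[0,0,0.1],"turn":0},{"travel":[0,0,0.15],"turn":0},{"travel":[0,0,0.15],"turn":0}]' | grep -E 'pos|ft';
python3 -m creep '[{"travel":[0,0,0.05],"turn":0},{"travel":[0,0,0.05],"turn":0},{"travel":[0,0,0.05],"turn":0}]' | grep -E 'pos|ft'
```

```text
eef_pos: [0.5536, 0.0868, 0.0431]
ft_force: [-1.0, -0.1, 9.3]
eef_pos: [0.5539, 0.0868, 0.0428]
ft_force: [0.3, -0.1, 13.3]
```

```bash
cd .;
python3 -m creep '[{"travel":[0,0,0],"turn":0},{"travel":[0,0,0],"turn":0},{"travel":[0,0,0],"turn":0},{"travel":[0,0,-3],"turn":0},{"travel":[0,0,-7],"turn":0},{"travel":[0,0,-11],"turn":0},{"travel":[0,0,-15],"turn":0},{"travel":[0,0,-19],"turn":0}]' 1 50| grep -E 'wid|ft';
python3 -m creep '[{"travel":[-10.7,-15.6,0],"turn":0},{"travel":[-10.7,-15.6,0],"turn":0},{"travel":[-10.7,-15.6,0],"turn":0},{"travel":[-10.7,-15.6,0],"turn":0},{"travel":[-10.7,-15.6,0],"turn":0},{"travel":[-10.7,-15.6,0],"turn":0}]' -1 30
python3 - <<'E'
from h import *
p2,w2=snap('top','t6');p3,w3=snap('scene','s6')
a=cv2.resize(p2[100:250,165:375],None,fx=1.9,fy=1.9*1.2);b=cv2.resize(p3[130:270,150:380],(399,342))
cv2.imwrite('pics/c6.png',np.hstack([a,b])[:,:,::-1])
for x,y in ((536,-101),(545,-9),(553,85)): cup(w3,x,y,22,45)
W=w2*1000
o=np.array([623,-28]);t=np.radians(-5.2);ux=np.array([np.cos(t),np.sin(t)]);uy=np.array([-ux[1],ux[0]])
for W in (w2*1e3,w3*1e3):
  L=np.stack([(W[...,:2]-o)@ux,(W[...,:2]-o)@uy,W[...,2]],-1)
  s=L[(abs(L[...,1])<40)&(L[...,0]<-160)&(L[...,0]>-230)&(L[...,2]>30)&(L[...,2]<60)];print('bar',len(s),np.median(s,0) if len(s) else '')
  s=L[(L[...,0]<-170)&(L[...,0]>-210)&(L[...,2]>30)&(L[...,2]<55)&(abs(L[...,1])<80)];print(s.min(0),s.max(0))
to(*(o-235*ux),32)
E
```

```text
ft_force: [-0.2, 0.1, -0.9]
gripper_width: 0.0854
time_s: 30.9
eef_pos: [0.3881, -0.0063, 0.2323]
eef_rot: [0.736, 0.676, 0.001, -0.0]
ft_force: [0.1, -0.1, 0.1]
gripper_width: 0.0001
grip_force: 0.0
cup 121 [ 534.6 -102.6] top z 75.3 handle 65 -127.9
cup 104 [541.1  -8.3] top z 75.5 handle 62 -106.1
cup 99 [550.3  83.4] top z 75.3 handle 32 -96.9
bar 0 Traceback (most recent call last):
  File "<stdin>", line 11, in <module>
    return umr_minimum(a, axis, None, out, keepdims, initial, where)
ValueError: zero-size array to reduction operation minimum which has no identity
```

View pics/c6.png

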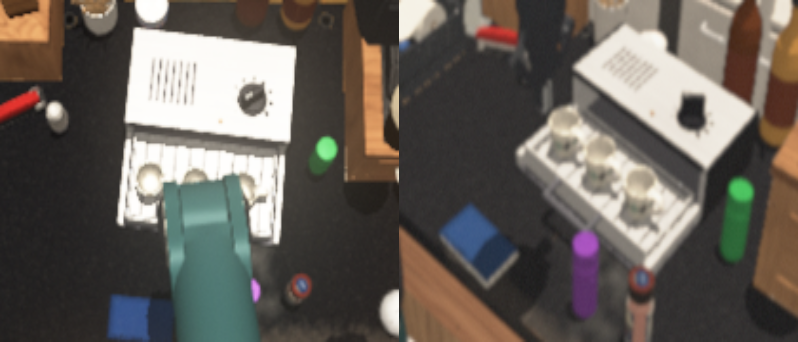

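Three cups stand upright on the deck (right panel, 562/600/640), and the jar stands on the counter. Next I'll lower the shut fingers in front of the handle and push.

```bash
cd .;
python3 -m creep '[{"travel":[0,0,4],"turn":0},{"travel":[0,0,8],"turn":0},{"travel":[0,0,12],"turn":0},{"travel":[0,0,16],"turn":0},{"travel":[0,0,20],"turn":0},{"travel":[0,0,20],"turn":0}]' -1 30 |grep -E 'pos|ft'
python3 -m creep '[{"travel":[0,0.5,0],"turn":0},{"travel":[0,1,0],"turn":0},{"travel":[0,1.5,0],"turn":0},{"travel":[0,2,0],"turn":0},{"travel":[0,2.5,0],"turn":0},{"travel":[0,3,0],"turn":0},{"travel":[0,3.5,0],"turn":0},{"travel":[0,4,0],"turn":0}]'  |grep -E 'pos|ft'
python3 -m creep '[{"travel":[0,0.5,0],"turn":0},{"travel":[0,1,0],"turn":0},{"travel":[0,1.5,0],"turn":0},{"travel":[0,2,0],"turn":0},{"travel":[0,2.5,0],"turn":0},{"travel":[0,3,0],"turn":0},{"travel":[0,3.5,0],"turn":0},{"travel":[0,4,0],"turn":0}]'  |grep -E 'pos|ft'
python3 - <<'E'
from h import *
to(623-70,-28+6,32)
E
```

```text
eef_pos: [0.3858, -0.008, 0.0277]
ft_force: [0.0, -0.2, 1.8]
eef_pos: [0.4284, -0.01, 0.0319]
ft_force: [-1.8, 0.4, 3.5]
eef_pos: [0.4683, -0.0134, 0.0318]
ft_force: [-3.2, 1.2, 3.9]
33.2 tcp [468.3 -13.4  31.8] x [ 0.085  0.996 -0.   ] z [-0. -0. -1.] w -0.1 q7 0.41 F [-3.2  1.2  3.9]
travel cm [-0.14  8.51 -0.02]
```

Pushing with about 3 N, as expected. I'll continue.

```bash
cd .;
python3 -m creep '[{"travel":[0,0.5,0],"turn":0},{"travel":[0,1,0],"turn":0},{"travel":[0,1.5,0],"turn":0},{"travel":[0,2,0],"turn":0},{"travel":[0,2.5,0],"turn":0},{"travel":[0,3,0],"turn":0},{"travel":[0,3.5,0],"turn":0},{"travel":[0,4,0],"turn":0}]'  |grep -E 'pos|ft'
python3 -m creep '[{"travel":[0,0.5,0],"turn":0},{"travel":[0,1,0],"turn":0},{"travel":[0,1.4,0],"turn":0},{"travel":[0,1.8,0],"turn":0},{"travel":[0,2.1,0],"turn":0},{"travel":[0,2.4,0],"turn":0},{"travel":[0,2.7,0],"turn":0},{"travel":[0,3,0],"turn":0}]'  |grep -E 'pos|ft'
python3 - <<'E'
from h import *
p2,w2=snap('scene','s7')
W=w2*1e3
o=np.array([623,-28]);t=np.radians(-5.2);ux=np.array([np.cos(t),np.sin(t)]);uy=np.array([-ux[1],ux[0]])
L=np.stack([(W[...,:2]-o)@ux,(W[...,:2]-o)@uy,W[...,2]],-1)
s=L[(abs(L[...,1]+110)<20)&(L[...,0]<0)&(L[...,0]>-60)&(L[...,2]>35)&(L[...,2]<60)];print('panel',len(s),s.min(0) if len(s) else '')
E
```

```text
eef_pos: [0.5082, -0.0168, 0.0318]
ft_force: [-2.2, 0.2, 3.9]
eef_pos: [0.5378, -0.0193, 0.0318]
ft_force: [-2.8, -0.1, 2.1]
panel 42 [ -32.2817807 -129.9079901   35.8202817]
```

```bash
cd .;
python3 -m creep '[{"travel":[0,0.4,0],"turn":0},{"travel":[0,0.8,0],"turn":0},{"travel":[0,1.2,0],"turn":0},{"travel":[0,1.5,0],"turn":0},{"travel":[0,1.8,0],"turn":0},{"travel":[0,1.8,0],"turn":0}]'  |grep -E 'pos|ft'
python3 -m creep '[{"travel":[0,0.1,0],"turn":0},{"travel":[0,0.2,0],"turn":0},{"travel":[0,0.3,0],"turn":0},{"travel":[0,0.3,0],"turn":0}]'  |grep -E 'pos|ft'
```

```text
eef_pos: [0.5561, -0.0209, 0.0319]
ft_force: [-0.0, 0.6, -0.1]
eef_pos: [0.5586, -0.0211, 0.0318]
ft_force: [-2.7, 0.1, 0.9]
```

```bash
cd .;
python3 -m creep '[{"travel":[0,0.1,0],"turn":0},{"travel":[0,0.2,0],"turn":0},{"travel":[0,0.3,0],"turn":0},{"travel":[0,0.3,0],"turn":0}]'  |grep -E 'pos|ft'
```

```text
eef_pos: [0.5617, -0.0214, 0.0318]
ft_force: [-1.8, 0.3, 0.2]
```

```bash
cd .;
python3 -m creep '[{"travel":[0,0.1,0],"turn":0},{"travel":[0,0.2,0],"turn":0},{"travel":[0,0.3,0],"turn":0},{"travel":[0,0.3,0],"turn":0}]'  |grep -E 'pos|ft'
python3 -m creep '[{"travel":[0,0.1,0],"turn":0},{"travel":[0,0.2,0],"turn":0},{"travel":[0,0.2,0],"turn":0}]'  |grep -E 'pos|ft'
```

```text
eef_pos: [0.5642, -0.0216, 0.0317]
ft_force: [-5.2, 0.7, 2.6]
eef_pos: [0.5646, -0.0217, 0.0313]
ft_force: [-15.1, 2.0, 7.9]
```

```bash
cd .;
python3 -m creep '[{"travel":[0,0.1,0],"turn":0},{"travel":[0,0.2,0],"turn":0},{"travel":[0,0.2,0],"turn":0}]'  |grep -E 'pos|ft'
```

```text
eef_pos: [0.565, -0.0218, 0.031]
ft_force: [-25.0, 2.4, 14.5]
```

```bash
cd .;
python3 -m creep '[{"travel":[0,-2,0],"turn":0},{"travel":[0,-5,0],"turn":0},{"travel":[0,-5,-5],"turn":0},{"travel":[0,-5,-10],"turn":0},{"travel":[0,-5,-15],"turn":0},{"travel":[0,-5,-20],"turn":0},{"travel":[0,-5,-20],"turn":0}]' >/dev/null
python3 -m creep '[{"travel":[-4,8,0],"turn":-0.15},{"travel":[-8.6,12,0],"turn":-0.3},{"travel":[-8.6,16,0],"turn":-0.45},{"travel":[-8.6,16,0],"turn":-0.6},{"travel":[-8.6,16,0],"turn":-0.63},{"travel":[-8.6,16,0],"turn":-0.63},{"travel":[-8.6,16,0],"turn":-0.63}]' 1 50
python3 - <<'E'
from h import *
p,w=snap('wrist','w8');W=w*1000
m=(W[...,2]>122)&(W[...,2]<140)&(np.hypot(W[...,0]-685,W[...,1]+118)<40);q=W[m]
print(len(q),cv2.minAreaRect(q[:,:2].astype(np.float32)))
top=q[q[:,2]>130];print(cv2.minAreaRect(top[:,:2].astype(np.float32)))
p3,w3=snap('scene','s8');W=w3*1e3
o=np.array([623,-28]);t=np.radians(-5.2);ux=np.array([np.cos(t),np.sin(t)]);uy=np.array([-ux[1],ux[0]])
for f,W in (('w',w*1e3),('s',w3*1e3)):
  L=np.stack([(W[...,:2]-o)@ux,(W[...,:2]-o)@uy,W[...,2]],-1)
  s=L[(abs(L[...,1])<40)&(L[...,0]<-20)&(L[...,0]>-75)&(L[...,2]>38)&(L[...,2]<55)];print(f,'bar',len(s),np.percentile(s[:,0],[5,50,95]) if len(s) else '')
cv2.imwrite('pics/c8.png',np.hstack([p,p3[120:270,170:360].repeat(2,0).repeat(2,1)[:300].copy() if 0 else cv2.resize(p3[120:270,170:360],(288,384))])[:,:,::-1])
to(686,-119,110)
E
```

```text
time_s: 38.65
eef_pos: [0.6706, -0.1168, 0.2316]
eef_rot: [0.492, 0.871, 0.0, -0.0]
ft_force: [-0.1, 0.6, -1.2]
gripper_width: 0.0855
grip_force: 0.0
764 ((683.8756103515625, -116.41429138183594), (13.022994995117188, 45.09058380126953), 31.119983673095703)
((683.7677001953125, -116.6923599243164), (12.427985191345215, 44.65012741088867), 31.534000396728516)
w bar 803 [-46.29638826 -41.49762044 -37.55408721]
s bar 59 [-48.32849757 -45.36091216 -40.69950056]
38.75 tcp [ 670.6 -116.3  232. ] x [-0.518  0.856  0.   ] z [ 0.  0. -1.] w 85.5 q7 0.96 F [-0.3  0.6 -0. ]
travel cm [-1.03  1.18 12.2 ]
```

View pics/c8.png

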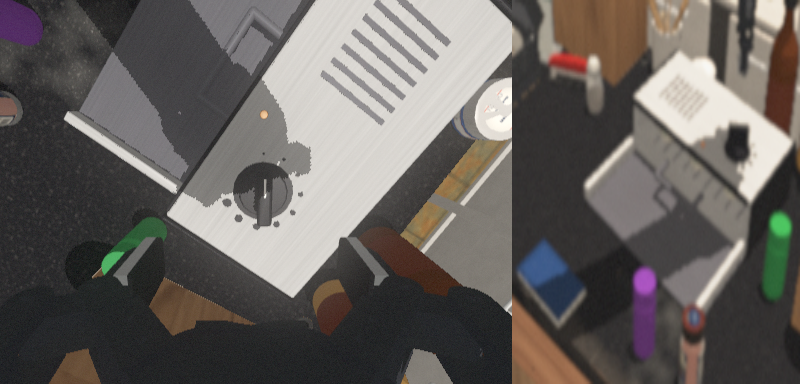

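The deck is home, with the bar 42–45 mm in front of the hood. The dial bar at (264,193) lies at 121.3°, which is exactly the off stop. I'll grip it for the final turn.

```bash
cd .;
python3 -m creep '[{"travel":[-0.9,1.1,3],"turn":0},{"travel":[-0.9,1.1,6],"turn":0},{"travel":[-0.9,1.1,9],"turn":0},{"travel":[-0.9,1.1,11],"turn":0},{"travel":[-0.9,1.1,12.2],"turn":0},{"travel":[-0.9,1.1,12.2],"turn":0}]' 1 40 | grep -E pos ; 
python3 -m creep '[{"travel":[0,0,0],"turn":0},{"travel":[0,0,0],"turn":0},{"travel":[0,0,0],"turn":0},{"travel":[0,0,0],"turn":0},{"travel":[0,0,0],"turn":0},{"travel":[0,0,0],"turn":0}]' -1 40
python3 -m creep '[{"travel":[0,0,0],"turn":0.13},{"travel":[0,0,0],"turn":0.26},{"travel":[0,0,0],"turn":0.39},{"travel":[0,0,0],"turn":0.52},{"travel":[0,0,0],"turn":0.65},{"travel":[0,0,0],"turn":0.78},{"travel":[0,0,0],"turn":0.8}]';python3 -c "
from h import *;s,r=st();print(s['wrist_torque'])"
```

```text
eef_pos: [0.6843, -0.1183, 0.1089]
time_s: 39.95
eef_pos: [0.6856, -0.1186, 0.1104]
eef_rot: [0.491, 0.871, 0.0, 0.001]
ft_force: [2.3, 1.6, 3.9]
gripper_width: 0.012
grip_force: 42.4
time_s: 40.65
eef_pos: [0.6847, -0.1187, 0.1104]
eef_rot: [0.793, 0.61, -0.0, -0.0]
ft_force: [-5.4, 3.5, 11.8]
gripper_width: 0.012
grip_force: 43.4
40.65 tcp [ 684.7 -118.7  110.4] x [0.257 0.966 0.   ] z [-0.001  0.    -1.   ] w 12.0 q7 0.31 F [-5.4  3.5 11.8]
[0.69520487 1.33054295 0.03067182]
```

```bash
cd .;
python3 -m creep '[{"travel":[0,0,0],"turn":0.13},{"travel":[0,0,0],"turn":0.26},{"travel":[0,0,0],"turn":0.39},{"travel":[0,0,0],"turn":0.52},{"travel":[0,0,0],"turn":0.65},{"travel":[0,0,0],"turn":0.78},{"travel":[0,0,0],"turn":0.9},{"travel":[0,0,0],"turn":0.9}]' | grep ft
python3 -m creep '[{"travel":[0,0,0],"turn":0.13},{"travel":[0,0,0],"turn":0.26},{"travel":[0,0,0],"turn":0.39},{"travel":[0,0,0],"turn":0.52},{"travel":[0,0,0],"turn":0.65},{"travel":[0,0,0],"turn":0.7},{"travel":[0,0,0],"turn":0.7}]'| grep ft
python3 -c "
from h import *;s,r=st();print(s['wrist_torque'])"
```

```text
ft_force: [-13.6, 8.5, 17.3]
ft_force: [-14.9, 14.3, 19.1]
42.15 tcp [ 684.  -117.1  110.3] x [ 0.96  -0.281 -0.003] z [-0.003  0.003 -1.   ] w 12.1 q7 -1.1 F [-14.9  14.3  19.1]
[ 3.08767825  3.3434967  -0.03989726]
```

```bash
cd .;
python3 -m creep '[{"travel":[0,0,0],"turn":0},{"travel":[0,0,0],"turn":0},{"travel":[0,0,0],"turn":0},{"travel":[0,0,0],"turn":0},{"travel":[-0.2,-0.15,-3],"turn":0},{"travel":[-0.2,-0.15,-6],"turn":0},{"travel":[-0.2,-0.15,-6],"turn":0}]' 1 40 | grep ft
python3 -m creep '[{"travel":[0,0,0],"turn":-1.1},{"travel":[0,0,0],"turn":-1.1},{"travel":[0,0,0],"turn":-1.1},{"travel":[0,0,0],"turn":-1.1},{"travel":[0,0,0],"turn":-1.1},{"travel":[0,0,0],"turn":-1.1},{"travel":[0,0,0],"turn":-1.1},{"travel":[0,0,0],"turn":-1.1}]' | grep ft
python3 -m creep '[{"travel":[0,0,0],"turn":-1.1},{"travel":[0,0,0],"turn":-1.1},{"travel":[0,0,0],"turn":-1.1},{"travel":[0,0,0],"turn":-1.1},{"travel":[0,0,0],"turn":-1.1},{"travel":[0,0,0],"turn":-1.1},{"travel":[0,0,0],"turn":-1.1},{"travel":[0,0,0],"turn":-1.1}]' | grep ft
python3 -m creep '[{"travel":[0,0,0],"turn":-0.94},{"travel":[0,0,0],"turn":-0.94},{"travel":[0,0,0],"turn":-0.94},{"travel":[0,0,0],"turn":-0.94},{"travel":[0,0,0],"turn":-0.94},{"travel":[0,0,0],"turn":-0.94},{"travel":[0,0,0],"turn":-0.94},{"travel":[0,0,0],"turn":-0.94}]' | grep ft
python3 - <<'E'
from h import *
p,w=snap('wrist','w9');W=w*1000
m=(W[...,2]>122)&(W[...,2]<140)&(np.hypot(W[...,0]-685,W[...,1]+118)<40);q=W[m]
print(len(q),cv2.minAreaRect(q[:,:2].astype(np.float32)))
to(684.5,-117.5,110)
E
```

```text
ft_force: [-0.3, -0.6, -1.1]
ft_force: [-0.4, -0.5, -0.6]
ft_force: [0.6, -0.3, 0.0]
ft_force: [0.3, 0.5, 0.9]
1261 ((683.671142578125, -116.96556091308594), (12.527803421020508, 45.62112808227539), 73.45967864990234)
45.3 tcp [ 683.2 -117.2  169.5] x [-0.959  0.284  0.   ] z [-0.  0. -1.] w 85.4 q7 1.64 F [ 0.2 -0.1  0.4]
travel cm [-0.13  0.    5.95]
```

```bash
cd .;
python3 -m creep '[{"travel":[-0.1,0,3],"turn":0},{"travel":[-0.1,0,5],"turn":0},{"travel":[-0.1,0,6],"turn":0},{"travel":[-0.1,0,6],"turn":0}]' 1 40 | grep -E pos ; 
python3 -m creep '[{"travel":[0,0,0],"turn":0},{"travel":[0,0,0],"turn":0},{"travel":[0,0,0],"turn":0},{"travel":[0,0,0],"turn":0},{"travel":[0,0,0],"turn":0},{"travel":[0,0,0],"turn":0}]' -1 40 | grep ft
python3 -m creep '[{"travel":[0,0,0],"turn":0.13},{"travel":[0,0,0],"turn":0.26},{"travel":[0,0,0],"turn":0.39},{"travel":[0,0,0],"turn":0.52},{"travel":[0,0,0],"turn":0.65},{"travel":[0,0,0],"turn":0.78},{"travel":[0,0,0],"turn":0.9},{"travel":[0,0,0],"turn":0.9}]' | grep ft
python3 -m creep '[{"travel":[0,0,0],"turn":0.13},{"travel":[0,0,0],"turn":0.26},{"travel":[0,0,0],"turn":0.39},{"travel":[0,0,0],"turn":0.52},{"travel":[0,0,0],"turn":0.65},{"travel":[0,0,0],"turn":0.78},{"travel":[0,0,0],"turn":0.9},{"travel":[0,0,0],"turn":0.9}]' | grep ft
python3 -c "
from h import *;s,r=st();print(s['wrist_torque'])"
```

```text
eef_pos: [0.6837, -0.1171, 0.1085]
ft_force: [-1.6, 0.8, 4.9]
ft_force: [-0.0, 2.0, 6.8]
ft_force: [5.3, 1.9, 4.9]
47.9 tcp [ 685.3 -116.9  110.3] x [0.494 0.869 0.   ] z [ 0.002 -0.    -1.   ] w 12.1 q7 0.1 F [5.3 1.9 4.9]
[ 0.2622776  -1.02355651 -0.02067922]
```

```bash
cd .;
python3 -m creep '[{"travel":[0,0,0],"turn":0.08},{"travel":[0,0,0],"turn":0.14},{"travel":[0,0,0],"turn":0.19},{"travel":[0,0,0],"turn":0.23},{"travel":[0,0,0],"turn":0.27},{"travel":[0,0,0],"turn":0.29},{"travel":[0,0,0],"turn":0.29}]' | grep -E 'ft|grip'
python3 -c "
from h import *;s,r=st();print(s['wrist_torque'])"
```

```text
ft_force: [5.7, 0.5, 4.0]
gripper_width: 0.0122
grip_force: 71.6
48.6 tcp [ 685.4 -117.   110.4] x [0.718 0.696 0.001] z [ 0.002 -0.001 -1.   ] w 12.2 q7 -0.15 F [5.7 0.5 4. ]
[-0.02121049 -1.20894422  1.89966289]
```

Now at the full stop: 1.9 N m of torque and the grip force is up. I'll release, retreat and check.

```bash
cd .;
python3 -m creep '[{"travel":[0,0,0],"turn":0},{"travel":[0,0,0],"turn":0},{"travel":[0,0,0],"turn":0},{"travel":[0,0,0],"turn":0},{"travel":[0,0,-4],"turn":0},{"travel":[0,0,-8],"turn":0},{"travel":[0,0,-13],"turn":0},{"travel":[0,0,-13],"turn":0}]' 1 40 | grep ft
python3 - <<'E'
from h import *
p,w=snap('wrist','w10');W=w*1000
m=(W[...,2]>122)&(W[...,2]<140)&(np.hypot(W[...,0]-685,W[...,1]+118)<40);q=W[m]
print(len(q),cv2.minAreaRect(q[:,:2].astype(np.float32)))
E
python3 -m creep '[{"travel":[-10,-8,0],"turn":0},{"travel":[-15,-12,0],"turn":0},{"travel":[-15,-12,0],"turn":0},{"travel":[-15,-12,0],"turn":0},{"travel":[-15,-12,0],"turn":0},{"travel":[-15,-12,0],"turn":0}]' | grep -E 'pos|ft'
python3 - <<'E'
from h import *
st();p,w=snap('wrist','w11');p3,w3=snap('scene','s11');p2,w2=snap('top','t11')
cv2.imwrite('pics/c11.png',np.hstack([cv2.resize(p3[110:340,100:380],(467,384)),cv2.resize(p2[90:260,165:310],(328,384))])[:,:,::-1])
E
```

```text
ft_force: [0.3, 0.4, -0.1]
690 ((684.7869873046875, -117.09501647949219), (45.83000564575195, 12.92535400390625), 48.71426010131836)
eef_pos: [0.4927, -0.134, 0.2396]
ft_force: [0.8, 0.4, 0.8]
50.05 tcp [ 492.7 -134.   239.6] x [0.72  0.694 0.001] z [ 0.     0.002 -1.   ] w 85.7 q7 -0.18 F [0.8 0.4 0.8]
```

View pics/c11.png

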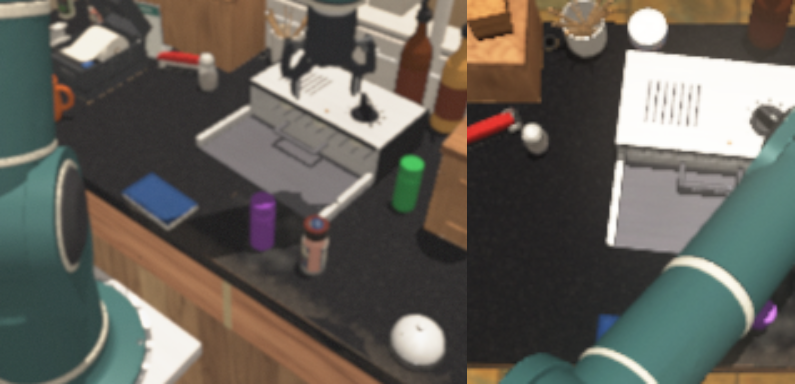

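The picture shows the deck home (300,150), the jar upright at (314,245) and the bystanders untouched. The dial bar reads 48.7°, exactly the full stop.

```bash
python3 -c "
from bench import robot;print(robot.close_job())"
```

```text
the job is handed in; nothing more can be done
None
```

I've handed the job in, done in the order you asked: dial to off, the one jar present upright on the counter, all three cups upright on the deck, deck pushed home, and last the dial to its full stop. The orange mug and the other bystanders were not touched.

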